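Release a centrifuge lid after a power cut

TASK

The power is off and the centrifuge lid is locked shut. Take the release pin from the tube rack, push it gently down through the small hole in the centrifuge's front deck until the hidden catch lets go and the lid springs ajar, pressing only as hard as the spring asks; then stand the pin back in a free place of the rack and swing the lid wide open, so that the rotor can be reached. Leave the tubes, bottle, beaker and boxes where they are.

Things in the scene. Friction and masses are not known exactly. Their poses are not given: they have to be found in the camera images.
- centrifuge: White microcentrifuge, fixed, 265 mm deep (x), 210 wide (y); origin: centre of its underside, front to -x, z up. Flat deck 130 mm up; its front strip (x -140 to -90 mm), ahead of the lid, has a display, keys and, on the centre line, the release hole: round, vertical, 7.5 mm wide, 1.5 mm chamfer, in a deck 10 mm thick with open space below. The pin must never press on it, or its catch, above 14 N.
- release_hole (a point): Centre of the release hole's mouth, on the deck, 28 mm ahead of the lid's front edge. Straight below, unseen, is the catch's pedal, a pad 16 mm across; its top is 26 to 44 mm below the mouth, different each time. It yields against a spring: about 3 N at first touch, 8 N when it lets go about 7 mm further down; a hard stop 1 mm beyond. The lid then springs up by itself.
- lid (a joint): Lid angle in rad: 0 shut and latched, about 0.15 to 0.3 once sprung ajar, beyond 0.9 wide open, 1.25 the stop. The stiff hinge stays where it is left; raising takes about 4 N at the grip.
- lid_hinge (a point): Middle of the lid's hinge axis, level along the centrifuge's y, 134 mm above the bench, 95 mm behind the centrifuge's origin; its axes turn with the lid. The lid's front edge swings up and to the rear. The lid is 188 mm deep, 178 wide, 18 thick; its top face is 15 mm above the axis when shut.
- lid_grip (a point): The lid's grip, a grey block on top near its front edge, 34 mm wide (y), 16 deep (x), 32 tall. This point is on its centre line, 22 mm above the lid's top face, 10 below the block's top; when shut, 165 mm ahead of the hinge axis and 37 above it. Axes turn with the lid: x to the hinge, y across, z out of the lid. Pinched across y it can turn between the fingers as the lid rises.
- rack: Orange tube rack, fixed, 80 mm (x) by 214 (y), 80 tall; origin: centre of its underside. Its top grid, 6 mm thick, has square holes 17 mm wide: rows at x = -17 and 17, columns at y = -85, -51, -17, 17, 51, 85. The pin and two tubes stand in row x = -17 at y = -85, -17 and 51, in any order (pin up to 2 mm off centre); a third tube at x = 17, y = 85. The other holes are free.
- pin_grip (a point): Centre of the release pin's upright black handle, round, 14 mm across, 42 tall. Below it a flange 28 mm across, 3 thick (its top 21 mm below this point) rests on the rack's top; below that a steel rod 4.4 mm across and 70 long hangs in the rack's hole, its tip 94 mm below this point. About 45 g. z points up along the pin.
- pin_tip (a point): Tip of the steel rod of the release pin, on its axis, 94 mm below the handle's centre; 10 mm above the bench when the pin stands in the rack.
- tube_a: Capped 15 mm test tube, 114 mm tall, cap 21 mm across, standing loose in the rack on its floor; origin at its foot. Leave standing.
- tube_b: Another such tube, standing in the rack. Leave standing.
- tube_c: Another such tube, standing in the rack. Leave standing.
- reagent_bottle: Glass bottle with blue cap, 70 mm across, 150 mm tall, loose on the bench; origin at its foot. Leave alone.
- beaker: Glass beaker, 72 mm across, 90 mm tall, loose on the bench; origin at its foot. Leave alone.
- tip_box: Blue pipette-tip box with a pale green lid, 124 x 84 x 71 mm, loose on the bench; origin at its foot. Leave alone.
- pin: The release pin as a whole (see its handle point): origin at the rod's tip, z along the pin, up.

How it is judged (in metres and radians):
On the way, in this order (a step that is already met when the one before it is completed fails the run):
1. with the pin's tip in the release hole, the catch lets go and the lid springs ajar (value of joint lid above 0.06 rad and horizontal distance between pin_tip and release_hole below 0.008 m and z of pin_tip in the frame of centrifuge below 0.122 m), for 0.05 s.
2. the pin stands in the rack and the lid is wide open (z of pin_tip in the frame of rack between 0.003 and 0.02 m and x of pin_tip in the frame of rack between -0.036 and 0.036 m and y of pin_tip in the frame of rack between -0.103 and 0.103 m and angle between pin_grip's own z axis and vertical below 0.15 rad and value of joint lid above 0.9 rad), for 0.2 s.
At the end, for the whole second after the job is handed in: The lid stands open beyond 0.9 rad and at rest; the release pin stands upright (within 0.15 rad) in a hole of the tube rack with its flange on the rack's top (tip 3 to 20 mm above the rack's underside), released and at rest (all of step 2 and velocity of joint lid between -0.1 and 0.1 rad/s and linear speed of pin below 0.02 m/s); the robot touches nothing.
It fails at once if the pin presses on the centrifuge or its catch with more than 14 N (contact force between pin and centrifuge above 14 N).
It fails at once if a tube is pulled out of the rack or upset (distance of any of tube_a, tube_b, tube_c from where it was at the start of the episode above 0.02 m).
It fails at once if the bottle, beaker or tip box is shifted by more than 30 mm (distance of any of reagent_bottle, beaker, tip_box from where it was at the start of the episode above 0.03 m).
It also fails if it takes over 70 s, if anything falls off the work surface, if the arm or the gripper's body presses on something with over 40 N, if the wrist force passes 120 N, or if a joint passes its speed limit or range.

ROBOT

A 6-joint arm with a two-finger parallel gripper is mounted at the origin on the work surface. World frame = base frame: x ahead of the robot, y to its left, z up, the work surface at z = 0. Lengths are in m, angles in degrees, forces in N, time in s.
With the tool pointing down it reaches from about 0.4 to 0.825 m from the base axis. Payload 7 kg.
Tool frame: the origin (TCP) lies on the centre line of the jaws, within the pads' length; the fingertips stand 11 mm ahead of it and the grasp point (between the pads) lies 8 mm behind it; z points along the fingers, y is the line along which they close (so a half turn about z gives the same grasp; the last joint's range is limited). The gripper opens to 88 mm and grips with 3 to 60 N. Pads are 19 mm wide; open, the fingers measure 130 mm over their backs; the gripper's body (78 mm by 193 mm) begins 47 mm behind the grasp point.
Start: joints at [-50.071, 20.546, 0.682, 0, -70.136, -16.507], TCP at [0.268, -0.619, 0.238] pointing down, gripper open.
Joint ranges: [-176.03, 176.03], [-82.01, 121.73], [-58.28, 71.71], [-173.87, 95.51], [-174.79, -0.11], [-173.66, 173.66]. Speed limits (degrees/s): [136.94, 136.94, 172.46, 180, 180, 180].

INTERFACE

Orientations are given as [roll, pitch, yaw] about the fixed x, y, z axes, in that order (R = Rz(yaw) Ry(pitch) Rx(roll)).
In Python, from plant import r, capture, camera_model, job gives the robot as it stands.
- The arm moves only by the tool drive_tool, never from a script. Its argument "increments" is a list that holds one entry, the list of rows, each a list of 5 numbers: the gripper's target within -1 to 1 (fully open at 1, half-way at 0, shut at -1), then the shift along the tool's x, y, z scaled (see below), then the turn about the tool's z scaled (see below). In form: [[[gripper, tx, ty, tz, roll], ...]]. A call has 1 to 5 rows; each row is the pose to reach, as a shift and turn from the pose commanded when the call began, along the tool's axes at that moment, turning the shorter way round; what a row does not reach only later rows make up. The controller multiplies each number of a shift by 120 mm and each number of a turn by 360 degrees. A row lasts 1/8 s, in which the tool goes at most 62.5 mm and 10.7 degrees, less where a joint would pass 70% of its speed; a pose out of reach is approached as far as the arm can. A call with a number of a shift or a turn outside -1 to 1 is refused whole. A call with a gripper value outside its range is refused whole. The fingers move at their own pace and stop on an object; "squeeze" is the grip in N (left out, the last holds). Time passes only in rows, so rows that repeat a pose let the fingers close. It gives the time, the measured TCP pose, the force, the opening and the grip force at its end, in the units of the state.
- r.get_state(): the state, without advancing time (a new reading comes with each control period).
- capture(name): name is "scene" or "top" or "wrist"; returns the picture (400x640x3 uint8, red, green, blue); there is no depth.
- camera_model(name): a dict with "camera_matrix" (3x3 intrinsics, pixels), "k1" (the pictures are not rectified: a ray, as slopes to the right and down, at radius r is drawn at 1 + k1 r^2 times it, then the intrinsics apply), "rvec" (rotation vector, rad) and "tvec" (3), from world to camera coordinates, as OpenCV has them. Camera axes: x right, y down, z forward; pixel columns grow to the right and rows downward; lengths in m; the calibration is good to about 2 mm. A picture is of the moment at which its call begins: read the wrist's pose just before it. camera_model takes no time and is no camera call; for the wrist camera it gives the pose at the moment of the call.
- job.close_job(): hands the job in; it is judged then, once.
The state is a dict: "time_s": time; "joints": joint angles; "qd": joint speeds; "joint_torque": joint torques, N m; "tcp_pos": TCP position; "eef_rot": TCP orientation; "contact_force": force on the tool from outside, world axes, zero at the start; "moment": the same for the moment, N m; "gripper_width": finger opening in m; "gripper_force": force on a finger pad.
Only numpy, scipy, OpenCV 4.12 (cv2) and the standard library are available. Lean on these libraries where they do the work, as an engineer would, in place of code of your own. Each camera call takes 0.05 s, during which the arm holds its last target. There are 200 camera calls.

## Working session

There is one attempt and no reset: what is moved stays moved. The work goes in short steps, Python scripts to look and compute and a tool call to move; the robot and the scene stay as the last step left them, time stands still between calls to the robot, and variables do not carry over. Pictures are saved under pics/ and viewed, at most 10 in all, crops included, and the job is handed in when it is done.

Besides the shell and the picture viewer there is one more tool, called by a JSON object that holds its "name" and its "arguments". drive_tool: Moves the arm, as the interface text tells. Its arguments: {"type":"object","properties":{"increments":{"type":"array"},"squeeze":{"type":"number"}},"required":["increments"]}

```bash
ls; mkdir -p pics; python3 - <<'E'
from plant import r,capture,camera_model,job
import cv2
s=r.get_state();print(s)
for n in("scene","top"):
    im=capture(n);cv2.imwrite(f"pics/{n}0.png",im[:,:,::-1]);m=camera_model(n);print(n,m)
E
```

```text
pics
{'time_s': 0.0, 'joints': array([-5.00687010e+01,  2.05915467e+01,  6.34016649e-01, -2.08268814e-02,
       -7.01351511e+01, -1.65065991e+01]), 'qd': array([ 0.07271732,  0.00338505,  0.05971751, -0.06901423,  0.06260072,
       -0.05781738]), 'joint_torque': array([ 1.91359875e-03, -5.82714272e+01,  2.93061680e+01,  6.99740097e+00,
        6.91430309e-03, -1.99353390e-04]), 'tcp_pos': array([ 0.26813446, -0.618949  ,  0.23662103]), 'eef_rot': array([ 1.79905575e+02, -7.56409038e-03, -1.56582387e+02]), 'contact_force': array([ 0.24556825, -0.54125252, -0.45868794]), 'moment': array([-0.01888224,  0.03763165, -0.03416855]), 'gripper_force': 0.0, 'gripper_width': 0.08737439898261258}
scene {'camera_matrix': array([[491.92610925,   0.        , 323.86940699],
       [  0.        , 491.92610925, 200.70459661],
       [  0.        ,   0.        ,   1.        ]]), 'k1': 0.012835281437934429, 'rvec': array([ 1.84859858,  1.45487738, -0.72586259]), 'tvec': array([-0.1039848 , -0.24511568,  1.96050892])}
top {'camera_matrix': array([[402.88202271,   0.        , 323.16617086],
       [  0.        , 402.88202271, 209.18494129],
       [  0.        ,   0.        ,   1.        ]]), 'k1': -0.08691610474192968, 'rvec': array([ 2.09861581, -2.13175422,  0.14192898]), 'tvec': array([0.02986787, 0.58055835, 1.06713588])}
```

View pics/top0.png

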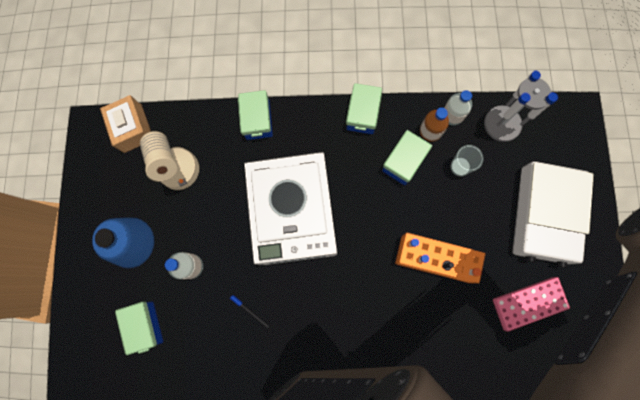

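View pics/scene0.png

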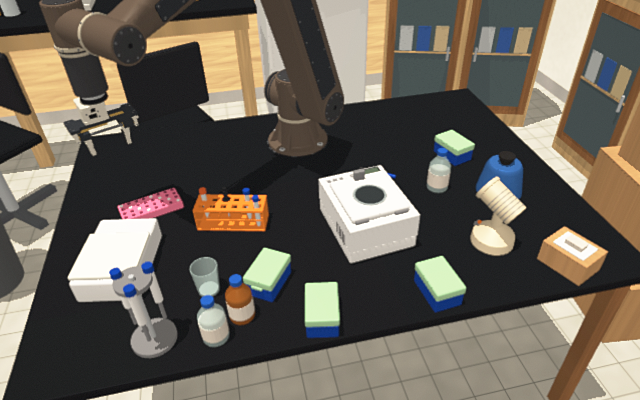

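Top view: the centrifuge is near (290,208) with its front toward the robot and the hole at about (294,250). The rack is at (440,258) and the dark handle near (447,265). I'll zoom in on both.

```bash
python3 - <<'E'
import cv2,numpy as np
a=cv2.imread("pics/top0.png");b=cv2.imread("pics/scene0.png")
c1=cv2.resize(a[225:290,390:490],(800,520),interpolation=cv2.INTER_CUBIC)[:, :400*2]
l=cv2.resize(a[225:290,390:490],(400,260),interpolation=cv2.INTER_CUBIC)
rr=cv2.resize(a[145:275,240:340],(400,520),interpolation=cv2.INTER_CUBIC)
s=cv2.resize(b[175:240,185:285],(400,260),interpolation=cv2.INTER_CUBIC)
o=np.hstack([np.vstack([l,s]),rr]);o=np.clip(o.astype(float)*1.2,0,255)
cv2.imwrite("pics/crop1.png",o)
E
```

```text
[ WARN:0@0.051] global loadsave.cpp:1063 imwrite_ Unsupported depth image for selected encoder is fallbacked to CV_8U.
```

View pics/crop1.png

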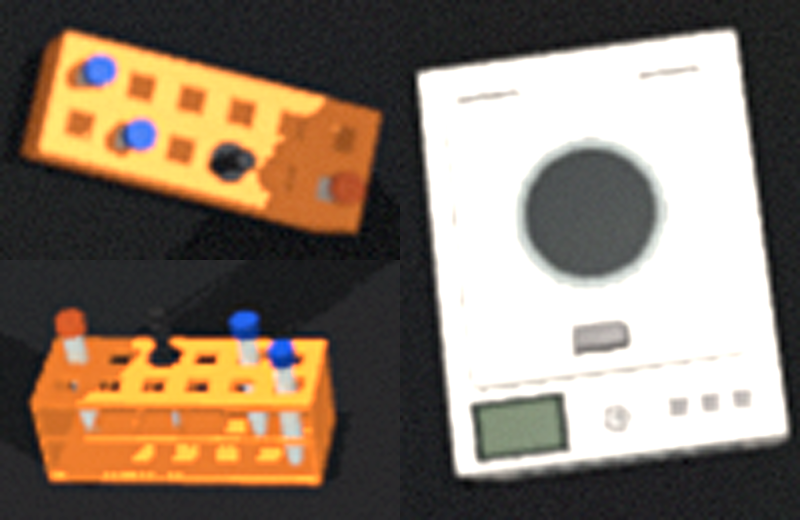

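Crop: the black pin stands in row -17, column y=-17, at crop (232,160). The tubes are at (-17,-85) red, (-17,51) blue and (17,85) blue. The release hole is at crop (617,418) and the grip at (602,335).

```bash
cat > h.py <<'E'
import numpy as np, cv2
from plant import r,capture,camera_model,job
from scipy.spatial.transform import Rotation as R
def ray(m,px,z):
    K=m["camera_matrix"];k=m["k1"];px=np.atleast_2d(px).astype(float)
    u=cv2.undistortPoints(px[:,None],K,np.array([k,0,0,0.]))[:,0]
    Rm=cv2.Rodrigues(m["rvec"])[0];c=-Rm.T@m["tvec"]
    d=np.c_[u,np.ones(len(u))]@Rm
    return c+d*((z-c[2])/d[:,2])[:,None]
def proj(m,P):
    return cv2.projectPoints(np.atleast_2d(P).astype(float),m["rvec"],m["tvec"],m["camera_matrix"],np.array([m["k1"],0,0,0.]))[0][:,0]
def fit(A,B): # 2D rigid B=R A+t
    a,b=A.mean(0),B.mean(0);H=(A-a).T@(B-b)
    th=np.arctan2(H[0,1]-H[1,0],H[0,0]+H[1,1]);c,s=np.cos(th),np.sin(th);Rm=np.array([[c,-s],[s,c]])
    t=b-Rm@a;return np.degrees(th),t,np.linalg.norm(A@Rm.T+t-B,axis=1)
def state():
    s=r.get_state();print("t",round(s["time_s"],2),"tcp",s["tcp_pos"].round(4),s["eef_rot"].round(2),"F",s["contact_force"].round(2),"w",s["gripper_width"].round(4),s["gripper_force"]);return s
def tool(s,P): # world shift to point P in tool axes, mm/120
    Rm=R.from_euler("xyz",s["eef_rot"],degrees=True).as_matrix()
    d=Rm.T@(np.asarray(P)-s["tcp_pos"]);print("shift mm",(d*1000).round(1),"units",(d/.12).round(4));return d
E
python3 - <<'E'
from h import *
m=camera_model("top")
c=lambda u,v,x0,y0:((u+.5)/4-.5+x0,(v+.5)/4-.5+y0)
px=[c(u,v,390,225) for u,v in [(142,87),(191,99),(242,111),(79,123),(180,150),(343,137)]]
A=np.array([[17,51],[17,17],[17,-17],[-17,85],[-17,17],[17,-85]])/1000.
W=ray(m,px,.08)[:,:2];th,t,e=fit(A,W);print("rack",th,t,e)
cc=np.cos(np.radians(th));ss=np.sin(np.radians(th))
f=lambda p:np.array([[cc,-ss],[ss,cc]])@p+t
print("pin",f(np.array([-.017,-.017])),"pin handle top px",ray(m,c(231,161,390,225) and [c(231,161,390,225)],.14))
C=[c(u-400,v,240,145) for u,v in [(617,418),(602,330),(458,475),(788,435),(418,72),(737,32)]]
for p,z in zip(C,(.13,.18,.13,.13,.13,.13)):print(p,ray(m,[p],z).round(4))
s=state();mw=camera_model("wrist");print(mw)
E
```

```text
rack -15.40631923196717 [ 0.44124872 -0.29345154] [0.00050307 0.000383   0.0005519  0.00079676 0.00069448 0.00092026]
pin [ 0.42034334 -0.30532441] pin handle top px [[ 0.41925331 -0.28935038  0.14      ]]
(293.875, 249.125) [[0.4657 0.0936 0.13  ]]
(290.125, 227.125) [[0.5157 0.0972 0.18  ]]
(254.125, 263.375) [[0.4308 0.1951 0.13  ]]
(336.625, 253.375) [[ 0.4533 -0.0147  0.13  ]]
(244.125, 162.625) [[0.6967 0.2265 0.13  ]]
(323.875, 152.625) [[0.7187 0.0141 0.13  ]]Traceback (most recent call last):
  File "<stdin>", line 12, in <module>
  File "h.py", line 17, in state
    s=r.get_state();print("t",round(s["time_s"],2),"tcp",s["tcp_pos"].round(4),s["eef_rot"].round(2),"F",s["contact_force"].round(2),"w",s["gripper_width"].round(4),s["gripper_force"]);return s
                                                                                                                                         ^^^^^^^^^^^^^^^^^^^^^^^^
AttributeError: 'float' object has no attribute 'round'
```

```bash
sed -i 's/s\["gripper_width"\].round(4)/round(float(s["gripper_width"]),4)/' h.py; python3 - <<'E'
from h import *
s=state();tool(s,[.42,-.305,.24])
m=camera_model("wrist");Rm=cv2.Rodrigues(m["rvec"])[0];c=-Rm.T@m["tvec"]
Rt=R.from_euler("xyz",s["eef_rot"],degrees=True).as_matrix()
print("cam in tool",Rt.T@(c-s["tcp_pos"]),"axes",(Rm@Rt).round(3),m["camera_matrix"],m["k1"])
print(proj(m,s["tcp_pos"]+Rt@[0,0,.1]),proj(m,s["tcp_pos"]+Rt@[0,0,.0]))
E
```

```text
t 0.1 tcp [ 0.2681 -0.619   0.2367] [ 1.7991e+02 -1.0000e-02 -1.5658e+02] F [-0.37  0.12  0.36] w 0.0879 0.0
shift mm [-264.2  227.8   -3. ] units [-2.2013  1.8982 -0.0248]
cam in tool [ 0.07364908 -0.00040094 -0.1461302 ] axes [[ 0.     1.     0.001]
 [-0.963  0.    -0.269]
 [-0.269 -0.     0.963]] [[344.10932021   0.         317.86580468]
 [  0.         344.10932021 203.09892455]
 [  0.           0.           1.        ]] -0.012806929970141878
[[318.56538376 209.37794604]] [[318.86516445 270.79318781]]
```

{"name": "drive_tool", "arguments": {"increments": [[[1,-0.36,0.31,0.05,0],[1,-0.734,0.633,0,0]]]}}

```text
time_s: 0.35
tcp_pos: [0.3185, -0.5132, 0.2356]
eef_rot: [179.8, -0.1, -156.7]
contact_force: [1.9, -0.1, 0.8]
gripper_width: 0.0875
gripper_force: 0.0
```

{"name": "drive_tool", "arguments": {"increments": [[[1,-0.36,0.31,0,0],[1,-0.734,0.633,0,0]]]}}

```text
time_s: 0.6
tcp_pos: [0.3699, -0.4083, 0.2373]
eef_rot: [180.0, -0.0, -156.6]
contact_force: [1.8, -0.3, 0.4]
gripper_width: 0.0872
gripper_force: 0.0
```

{"name": "drive_tool", "arguments": {"increments": [[[0.2,-0.36,0.31,0,0.027],[0.2,-0.734,0.633,0,0.054],[0.2,-0.734,0.633,0,0.081],[0.2,-0.734,0.633,0,0.108],[0.2,-0.734,0.633,0,0.108]]]}}

```text
time_s: 1.23
tcp_pos: [0.4201, -0.3049, 0.2374]
eef_rot: [180.0, -0.0, 164.6]
contact_force: [-0.2, 0.1, -0.6]
gripper_width: 0.0534
gripper_force: 0.0
```

```bash
python3 - <<'E'
from h import *
s=state();m=camera_model("wrist");im=capture("wrist");cv2.imwrite("pics/w1.png",im[:,:,::-1])
import pickle;pickle.dump((s,m),open("w1.pkl","wb"))
print(proj(m,[[.42,-.305,.125],[.42,-.305,.083]]))
E
```

```text
t 1.23 tcp [ 0.4201 -0.3049  0.2374] [ 1.7999e+02 -3.0000e-02  1.6464e+02] F [-0.2   0.06 -0.57] w 0.0534 0.0
[[319.09035835 204.07268128]
 [318.96575766 191.35720594]]
```

View pics/w1.png

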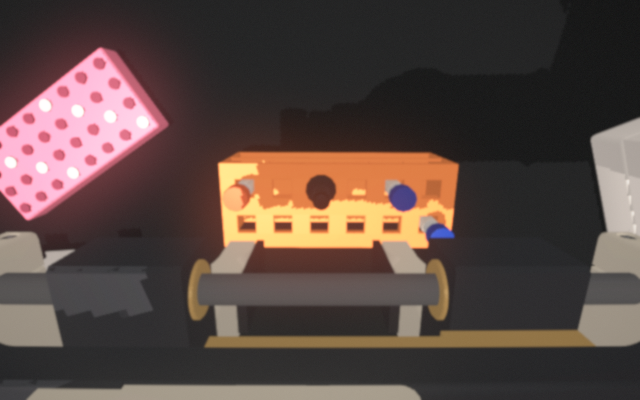

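Wrist view: the pin flange is at about (320,188) and the handle top at (320,200), between the fingers. I'll refine this numerically.

```bash
python3 - <<'E'
from h import *
import pickle;s,m=pickle.load(open("w1.pkl","rb"))
im=cv2.imread("pics/w1.png");c=im[165:220,295:345].max(2)
k=(c<75).astype(np.uint8);n,l,st,ce=cv2.connectedComponentsWithStats(k)
for i in range(1,n):
    if st[i,4]>60: print(st[i]+[295,165,0,0,0],ce[i]+[295,165])
for row in range(0,55,2):print(row+165,np.where(k[row])[0][[0,-1]]+295 if k[row].any() else "", c[row,14:40:2])
# predicted flange and handle top outlines for pin at given xy
a=np.linspace(0,2*np.pi,72)[:,None]
for p in([.4201,-.3049],[.4203,-.3053]):
    F=proj(m,np.c_[p[0]+.014*np.cos(a),p[1]+.014*np.sin(a),0*a+.083]);H=proj(m,np.c_[p[0]+.007*np.cos(a),p[1]+.007*np.sin(a),0*a+.125])
    print(F.min(0),F.max(0),H.min(0),H.max(0))
h=ray(m,[(247,226.5),(283,226.5),(319.5,226.5),(355.5,226.5),(391.5,226.5)],.08);print(h.round(4))
E
```

```text
165  [224 224 224 224 224 224 224 224 224 224 224 224 225]
167  [226 226 225 225 225 225 225 225 225 226 225 226 225]
169  [226 226 225 226 226 226 226 225 226 225 225 225 224]
171  [226 225 226 226 225 225 225 224 226 225 225 225 225]
173  [225 226 225 224 219 218 218 218 221 224 225 225 225]
175  [225 224 215 183 144 133 132 134 156 196 220 225 225]
177  [220 186 138 101  87  86  84  85  89 111 162 208 225]
179  [187 111  89  87  85  86  86  86  86  86  93 142 211]
181  [133  91  88  87  87  88  87  88  86  86  86  95 169]
183  [ 95  89  89  88  89  87  87  89  88  88  87  87 113]
185  [91 91 91 89 90 90 90 90 89 89 89 88 92]
187  [92 91 92 92 92 92 91 91 93 92 89 90 91]
189  [93 94 93 95 93 94 92 92 95 94 92 92 92]
191  [94 94 94 94 94 94 93 93 93 95 93 91 93]
193  [96 95 98 95 94 92 93 92 93 95 94 92 98]
195  [101  97  96  95  95  97  98  97  95  93  94  94 115]
197  [115  98  97  97  97  98  97  98  97  94  96 101 151]
199  [171 116  98  97  98  97 100  98  98  97 108 176 220]
201  [222 180 114  99 100  98  98  98  98  97 173 254 254]
203  [228 220 147 100  99  99  98  98  99 105 233 255 255]
205  [230 227 183 113 101  99 100 100 100 138 252 255 255]
207  [250 241 236 200 129 106 102 105 139 243 255 255 255]
209  [255 255 255 255 250 221 196 224 252 255 255 255 255]
211  [255 255 255 255 255 255 255 255 255 255 255 255 255]
213  [255 255 255 255 255 255 255 255 255 255 255 255 255]
215  [255 254 254 254 254 254 254 254 254 254 255 255 255]
217  [255 249 242 245 244 238 244 248 249 249 255 255 255]
219  [255 255 255 255 255 255 255 255 255 255 255 255 255]
[303.5170609  176.10861292] [334.68872864 206.40314449] [310.28215522 195.47778717] [328.21329505 212.72672419]
[303.15035463 176.43976826] [334.3138745 206.718595 ] [309.85824401 195.85103342] [327.78397375 213.08962953]
[[ 0.4355 -0.3789  0.08  ]
 [ 0.4444 -0.3465  0.08  ]
 [ 0.4534 -0.3136  0.08  ]
 [ 0.4623 -0.2812  0.08  ]
 [ 0.4712 -0.2488  0.08  ]]
```

```bash
python3 - <<'E'
from h import *
import pickle;s,m=pickle.load(open("w1.pkl","rb"))
im=cv2.imread("pics/w1.png").astype(float);g=im[:,:,2]
def edges(row):
    r_=g[row,295:345];k=np.where(r_<155)[0]
    a,b=k[0],k[-1];la=a-(155-r_[a])/(r_[a-1]-r_[a]+1e-9);lb=b+(155-r_[b])/(r_[b+1]-r_[b]+1e-9)
    return 295+la,295+lb
for row in(180,183,186,189,192,195,198,201,203,205):
    e=edges(row);print(row,np.round(e,1),np.mean(e).round(2),round(e[1]-e[0],1))
E
```

```text
180 [309.2 332.1] 320.63 23.0
183 [307.1 334.1] 320.59 27.0
186 [306.2 335. ] 320.63 28.8
189 [305.8 335.3] 320.54 29.5
192 [305.8 335.2] 320.53 29.4
195 [307.1 334. ] 320.53 26.9
198 [308.5 332.2] 320.38 23.7
201 [311.7 328.7] 320.2 17.0
203 [312.8 328. ] 320.43 15.2
205 [313.7 327.2] 320.45 13.6
```

{"name": "drive_tool", "arguments": {"increments": [[[0.0,0.0125,0.01,0.4,0],[0.0,0.0125,0.01,0.8,0],[0.0,0.0125,0.01,0.9,0],[0.0,0.0125,0.01,0.9,0]]]}}

```text
time_s: 1.78
tcp_pos: [0.4191, -0.3041, 0.1297]
eef_rot: [-180.0, -0.1, 164.6]
contact_force: [0.6, 0.0, 0.1]
gripper_width: 0.0436
gripper_force: 0.0
```

{"name": "drive_tool", "arguments": {"increments": [[[0.0,0,0,0.13,0],[0.0,0,0,0.26,0],[0.0,0,0,0.26,0]]]}}

```text
time_s: 2.15
tcp_pos: [0.4183, -0.3034, 0.0973]
eef_rot: [180.0, -0.1, 164.5]
contact_force: [-0.2, -0.0, -0.4]
gripper_width: 0.0439
gripper_force: 0.0
```

{"name": "drive_tool", "arguments": {"increments": [[[-1,0,0,0,0],[-1,0,0,0,0],[-1,0,0,0,0],[-1,0,0,0,0],[-1,0,0,0,0]]], "squeeze": 30}}

```text
time_s: 2.78
tcp_pos: [0.4193, -0.3037, 0.0987]
eef_rot: [-180.0, 0.0, 164.5]
contact_force: [-0.3, 2.2, 2.3]
gripper_width: 0.0134
gripper_force: 30.0
```

{"name": "drive_tool", "arguments": {"increments": [[[-1,0,0,-0.15,0],[-1,0,0,-0.6,0],[-1,0,0,-0.95,0]]]}}

```text
time_s: 3.15
tcp_pos: [0.4191, -0.3038, 0.2141]
eef_rot: [-180.0, 0.0, 164.6]
contact_force: [0.2, -0.4, -0.6]
gripper_width: 0.0132
gripper_force: 30.0
```

{"name": "drive_tool", "arguments": {"increments": [[[-1,0,0,-0.24,0],[-1,0.06,0.41,-0.24,0],[-1,0.1265,0.823,-0.24,0],[-1,0.1265,0.823,-0.24,0]]]}}

```text
time_s: 3.65
tcp_pos: [0.4309, -0.2021, 0.2415]
eef_rot: [180.0, 0.0, 164.7]
contact_force: [0.7, -0.3, -0.2]
gripper_width: 0.0132
gripper_force: 30.0
```

{"name": "drive_tool", "arguments": {"increments": [[[-1,0.06,0.41,0,0],[-1,0.1265,0.823,0,0]]]}}

```text
time_s: 3.9
tcp_pos: [0.4424, -0.1048, 0.241]
eef_rot: [-180.0, -0.0, 164.4]
contact_force: [0.7, 0.4, -0.2]
gripper_width: 0.0131
gripper_force: 30.0
```

{"name": "drive_tool", "arguments": {"increments": [[[-1,0.06,0.41,0,0],[-1,0.1265,0.823,0,0]]]}}

```text
time_s: 4.15
tcp_pos: [0.4542, -0.005, 0.2412]
eef_rot: [-180.0, 0.0, 164.5]
contact_force: [0.3, 0.2, -0.3]
gripper_width: 0.0133
gripper_force: 30.0
```

{"name": "drive_tool", "arguments": {"increments": [[[-1,0.06,0.3,0,-0.02],[-1,0.1,0.6,0,-0.04],[-1,0.1265,0.823,0,-0.0605],[-1,0.1265,0.823,0,-0.0605],[-1,0.1265,0.823,0,-0.0605]]]}}

```text
time_s: 4.78
tcp_pos: [0.4657, 0.0926, 0.2409]
eef_rot: [-180.0, -0.0, -173.8]
contact_force: [0.3, -0.5, -0.1]
gripper_width: 0.0133
gripper_force: 30.0
```

```bash
python3 - <<'E'
from h import *
s=state();m=camera_model("wrist");im=capture("wrist");cv2.imwrite("pics/w2.png",im[:,:,::-1])
import pickle;pickle.dump((s,m),open("w2.pkl","wb"))
p=s["tcp_pos"];print(proj(m,[p-[0,0,.087],[.4657,.0936,.13]]))
a=cv2.resize(im[20:270,190:450,::-1],None,fx=2.3,fy=2.3,interpolation=cv2.INTER_CUBIC);cv2.imwrite("pics/w2c.png",a)
E
```

```text
t 4.78 tcp [0.4657 0.0926 0.2409] [-1.7998e+02 -4.0000e-02 -1.7377e+02] F [ 0.35 -0.54 -0.14] w 0.0133 29.999848902225494
[[319.01630947 214.45404156]
 [320.24621211 205.32372638]]
```

View pics/w2c.png

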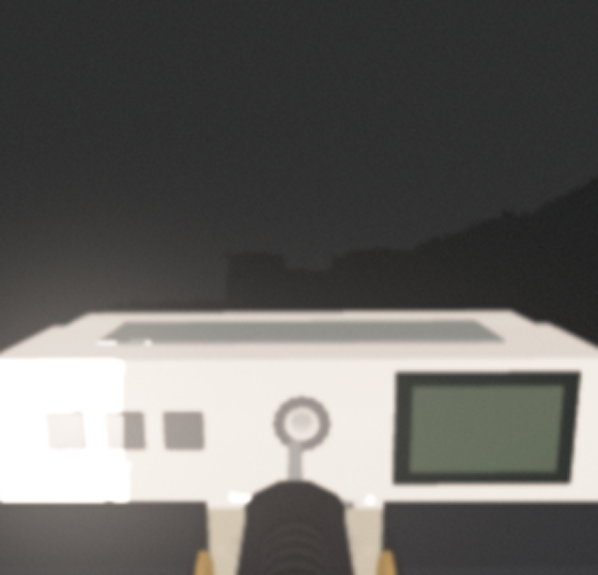

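The crop shows the grey ring around the hole centred at about (301,424), and the rod coming up to about (295,445). Next I'll get subpixel values.

```bash
python3 - <<'E'
from h import *
import pickle;s,m=pickle.load(open("w2.pkl","rb"))
im=cv2.imread("pics/w2.png");g=im.max(2)
for r_ in range(190,232):print(r_,*g[r_,304:338])
E
```

```text
190 244 244 243 244 243 243 243 243 243 243 243 243 243 243 242 241 240 239 241 242 243 243 243 243 243 243 243 243 243 243 243 243 243 243
191 244 244 243 243 244 243 243 244 243 243 243 241 240 238 237 233 228 227 231 235 237 238 240 241 242 243 243 243 243 243 243 243 243 243
192 244 243 243 243 244 243 243 244 243 242 239 234 227 223 219 210 198 195 205 214 219 222 228 235 240 243 243 243 243 243 243 243 243 243
193 244 243 244 244 244 243 243 243 241 238 230 216 195 184 182 175 168 166 171 176 180 184 199 220 232 239 241 243 243 243 243 243 243 243
194 243 244 243 244 244 244 242 240 232 223 207 185 168 161 159 159 158 157 157 157 157 161 171 189 212 226 235 241 242 243 243 243 243 243
195 244 243 244 244 244 243 240 231 216 192 175 163 159 156 157 160 159 160 159 158 156 155 157 164 178 198 222 236 241 243 243 243 243 243
196 244 244 243 244 244 242 236 219 187 167 159 157 159 162 166 172 178 179 176 172 165 159 156 155 160 172 201 228 239 242 243 243 243 243
197 244 244 243 243 242 239 229 203 173 159 157 161 170 180 189 197 205 207 205 199 188 175 162 157 155 161 183 215 233 
[... 4049 characters left out ...]
43 243 242 242 242 242 242 242
227 243 243 243 243 242 242 240 237 236 232 219 194 177 174 173 174 180 201 224 233 236 238 240 241 242 242 242 242 242 243 242 242 242 242
228 243 243 243 241 239 234 226 217 211 203 187 164 152 149 149 148 153 172 192 205 212 222 231 236 240 241 242 242 242 242 242 242 242 242
229 242 242 239 234 225 207 183 160 148 140 131 118 113 110 111 109 113 123 134 143 153 172 198 220 231 237 240 241 242 242 242 242 242 242
230 239 234 224 208 180 150 123 105 96 91 89 85 84 82 83 82 82 86 89 90 98 115 140 170 198 220 231 237 240 242 242 242 242 242
231 225 207 180 150 122 101 86 81 78 78 78 78 76 77 75 76 75 77 76 76 77 82 93 112 140 169 198 219 231 237 241 241 242 242
```

```bash
python3 - <<'E'
from h import *
import pickle;s,m=pickle.load(open("w2.pkl","rb"))
t=ray(m,[(317.9,214.2)],s["tcp_pos"][2]-.0875)[0];h=ray(m,[(320.8,203.7)],.13)[0];print(t,h)
tool(s,s["tcp_pos"]+(h-t)*[1,1,0]-[0,0,.016])
E
```

```text
[0.46577347 0.09179855 0.15340273] [0.46435089 0.09388225 0.13      ]
shift mm [ 1.2  2.2 16. ] units [0.0098 0.0186 0.1333]
```

{"name": "drive_tool", "arguments": {"increments": [[[-1,0.01,0.0186,0.06,0],[-1,0.01,0.0186,0.13,0],[-1,0.01,0.0186,0.13,0],[-1,0.01,0.0186,0.13,0]]]}}

```text
time_s: 5.32
tcp_pos: [0.4644, 0.0952, 0.2256]
eef_rot: [-180.0, -0.0, -173.7]
contact_force: [-0.3, 0.6, -0.3]
gripper_width: 0.0133
gripper_force: 30.0
```

```bash
python3 - <<'E'
from h import *
s=state();m=camera_model("wrist");im=capture("wrist");cv2.imwrite("pics/w3.png",im[:,:,::-1])
import pickle;pickle.dump((s,m),open("w3.pkl","wb"))
print(proj(m,[s["tcp_pos"]-[0,0,.0875]]))
g=im.max(2)
for r_ in range(186,228,1):print(r_,*g[r_,304:338:1])
a=cv2.resize(im[170:240,280:360,::-1],None,fx=7,fy=7,interpolation=cv2.INTER_CUBIC);cv2.imwrite("pics/w3c.png",a)
E
```

```text
t 5.33 tcp [0.4644 0.0952 0.2256] [-179.99   -0.   -173.68] F [-0.25  0.63 -0.27] w 0.0133 29.99986320734024
[[319.04621353 214.13719297]]
186 247 247 247 247 247 247 247 247 247 247 247 247 247 247 247 247 247 247 247 247 247 247 247 247 247 247 247 247 247 247 247 247 247 247
187 247 247 247 248 247 247 247 247 247 247 247 247 247 247 247 248 247 247 247 247 247 247 247 247 247 247 247 247 247 247 247 247 247 247
188 247 248 247 247 247 247 247 247 247 247 247 247 247 247 247 247 247 247 247 247 247 247 247 247 247 247 247 247 247 247 247 247 247 247
189 248 247 248 248 247 247 247 247 248 247 247 247 247 247 247 247 247 247 247 247 247 247 247 247 247 247 247 247 247 247 247 247 247 247
190 247 247 247 247 247 247 247 247 247 247 247 247 247 247 247 247 247 247 247 247 247 247 247 247 247 247 247 247 247 247 247 247 247 247
191 247 247 248 247 247 247 247 247 247 247 247 247 247 247 247 247 247 247 247 247 247 247 247 247 247 247 247 247 247 247 247 247 247 247
192 247 247 247 247 248 247 247 247 247 248 247 247 247 247 247 247 247 247 247 247 247 247 247 247 247 247 247 247 247 2
[... 4218 characters left out ...]

223 247 247 247 247 247 246 244 239 232 224 213 199 192 190 189 190 195 208 225 237 243 246 246 246 247 247 246 247 247 247 246 246 247 247
224 247 247 247 247 247 247 246 245 243 239 228 209 194 190 191 191 198 219 235 243 246 246 247 247 246 247 247 247 247 247 246 246 246 246
225 247 247 247 247 247 247 247 247 246 243 233 213 194 191 189 190 198 220 237 245 246 247 247 246 246 247 247 246 246 246 246 246 247 247
226 247 247 247 247 247 246 247 246 246 243 232 212 194 189 189 190 197 219 236 244 246 246 246 247 246 246 247 246 247 246 246 246 246 247
227 247 247 247 247 246 246 244 242 241 237 225 203 185 181 181 181 189 210 230 239 241 243 245 246 246 246 246 247 246 247 246 246 246 246
```

View pics/w3c.png

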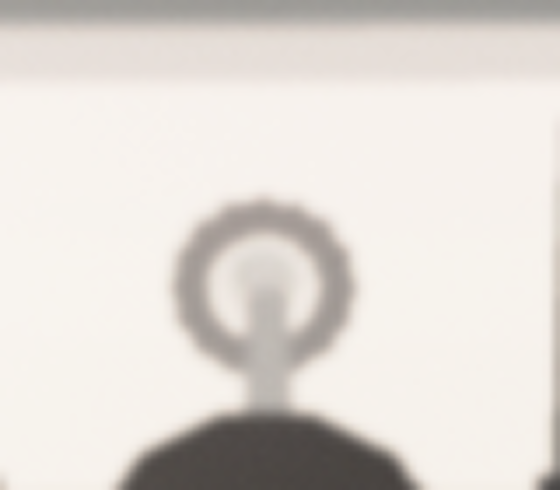

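The crop shows the ring centred at about pixel (317.25,210.5). The rod tip is inside the ring at about (317.85,213.9), almost aligned with it.

```bash
python3 - <<'E'
from h import *
import pickle;s,m=pickle.load(open("w3.pkl","rb"))
t=ray(m,[(317.85,213.9)],s["tcp_pos"][2]-.0875)[0];h=ray(m,[(317.25,210.5)],.13)[0];print(t,h)
tool(s,s["tcp_pos"]+(h-t)*[1,1,0])
E
```

```text
[0.46433864 0.09438405 0.13805948] [0.46430398 0.09392952 0.13      ]
shift mm [ 0.1 -0.4  0. ] units [ 0.0007 -0.0037  0.    ]
```

{"name": "drive_tool", "arguments": {"increments": [[[-1,0,-0.0035,0.03,0],[-1,0,-0.0035,0.06,0],[-1,0,-0.0035,0.08,0],[-1,0,-0.0035,0.1,0],[-1,0,-0.0035,0.1,0]]]}}

```text
time_s: 6.0
tcp_pos: [0.4643, 0.0949, 0.2134]
eef_rot: [-180.0, -0.0, -173.7]
contact_force: [-0.2, -0.8, -0.6]
gripper_width: 0.0135
gripper_force: 30.0
```

{"name": "drive_tool", "arguments": {"increments": [[[-1,0,0,0.03,0],[-1,0,0,0.06,0],[-1,0,0,0.1,0],[-1,0,0,0.14,0],[-1,0,0,0.14,0]]]}}

```text
time_s: 6.62
tcp_pos: [0.4642, 0.0948, 0.1963]
eef_rot: [-180.0, -0.0, -173.7]
contact_force: [-0.8, -0.4, -0.6]
gripper_width: 0.0134
gripper_force: 30.0
```

{"name": "drive_tool", "arguments": {"increments": [[[-1,0,0,0.02,0],[-1,0,0,0.04,0],[-1,0,0,0.055,0],[-1,0,0,0.055,0]]]}}

```text
time_s: 7.12
tcp_pos: [0.4643, 0.0949, 0.19]
eef_rot: [-180.0, -0.0, -173.7]
contact_force: [0.0, 0.8, 0.5]
gripper_width: 0.0135
gripper_force: 30.0
```

{"name": "drive_tool", "arguments": {"increments": [[[-1,0,0,0.007,0],[-1,0,0,0.014,0],[-1,0,0,0.02,0],[-1,0,0,0.02,0]]]}}

```text
time_s: 7.62
tcp_pos: [0.4647, 0.095, 0.1881]
eef_rot: [180.0, 0.0, -173.7]
contact_force: [-1.5, 0.0, 3.6]
gripper_width: 0.0131
gripper_force: 30.0
```

{"name": "drive_tool", "arguments": {"increments": [[[-1,0,0,0.007,0],[-1,0,0,0.014,0],[-1,0,0,0.02,0],[-1,0,0,0.02,0]]]}}

```text
time_s: 8.12
tcp_pos: [0.4646, 0.095, 0.1856]
eef_rot: [180.0, 0.0, -173.7]
contact_force: [-0.7, 0.6, 6.8]
gripper_width: 0.0135
gripper_force: 30.0
```

{"name": "drive_tool", "arguments": {"increments": [[[-1,0,0,0.004,0],[-1,0,0,0.008,0],[-1,0,0,0.008,0]]]}}

```text
time_s: 8.5
tcp_pos: [0.4647, 0.095, 0.1847]
eef_rot: [180.0, 0.0, -173.7]
contact_force: [-0.6, -0.1, 6.3]
gripper_width: 0.0133
gripper_force: 30.0
```

```bash
python3 - <<'E'
from h import *
for i in range(3):
    s=state();capture("wrist")
E
```

```text
t 8.5 tcp [0.4647 0.095  0.1847] [ 1.8000e+02  4.0000e-02 -1.7367e+02] F [-0.64 -0.07  6.27] w 0.0133 30.00092178583145
t 8.55 tcp [0.4647 0.095  0.1847] [ 1.7999e+02  4.0000e-02 -1.7367e+02] F [-1.74  0.22  5.67] w 0.013 30.0008887052536
t 8.6 tcp [0.4646 0.095  0.1847] [ 1.8000e+02  3.0000e-02 -1.7367e+02] F [-0.77  1.09  6.28] w 0.0133 30.00094771385193
```

{"name": "drive_tool", "arguments": {"increments": [[[-1,0,0,0.005,0],[-1,0,0,0.01,0],[-1,0,0,0.01,0]]]}}

```text
time_s: 9.02
tcp_pos: [0.4647, 0.095, 0.1835]
eef_rot: [180.0, 0.0, -173.7]
contact_force: [-1.2, -0.1, 6.4]
gripper_width: 0.0136
gripper_force: 30.0
```

{"name": "drive_tool", "arguments": {"increments": [[[-1,0,0,0.004,0],[-1,0,0,0.008,0],[-1,0,0,0.008,0]]]}}

```text
time_s: 9.4
tcp_pos: [0.4647, 0.095, 0.1827]
eef_rot: [180.0, 0.0, -173.7]
contact_force: [-1.4, 0.1, 6.3]
gripper_width: 0.0136
gripper_force: 30.0
```

```bash
python3 - <<'E'
from h import *
for i in range(3):
    s=state();im=capture("wrist")
cv2.imwrite("pics/w4.png",im[:,:,::-1])
o=cv2.imread("pics/w3.png")
print(np.abs(o[:190].astype(float)-im[:190,:,::-1]).mean(), [int(im[r_,320].max()) for r_ in range(60,230,5)])
a=capture("top");b=cv2.imread("pics/top0.png")[:,:,::-1];print(np.abs(a[145:260,240:340].astype(float)-b[145:260,240:340]).mean())
E
```

```text
t 9.4 tcp [0.4647 0.095  0.1827] [ 1.7999e+02  5.0000e-02 -1.7366e+02] F [-1.36  0.15  6.26] w 0.0136 30.001011192798615
t 9.45 tcp [0.4647 0.095  0.1826] [ 1.8000e+02  4.0000e-02 -1.7367e+02] F [-1.24 -0.25  6.78] w 0.013 30.000999569892883
t 9.5 tcp [0.4647 0.095  0.1827] [ 1.8000e+02  4.0000e-02 -1.7367e+02] F [-0.69 -0.13  6.45] w 0.0136 30.00104248523712
13.920233004385965 [54, 56, 56, 56, 56, 58, 56, 57, 56, 59, 59, 61, 60, 61, 63, 66, 66, 59, 60, 62, 65, 216, 215, 172, 172, 228, 242, 245, 252, 252, 252, 246, 180, 227]
49.76617391304348
```

{"name": "drive_tool", "arguments": {"increments": [[[-1,0,0,0.004,0],[-1,0,0,0.008,0],[-1,0,0,0.008,0]]]}}

```text
time_s: 9.98
tcp_pos: [0.4647, 0.095, 0.1817]
eef_rot: [180.0, 0.0, -173.7]
contact_force: [-0.7, -1.0, 7.4]
gripper_width: 0.0133
gripper_force: 30.0
```

```bash
python3 - <<'E'
from h import *
for i in range(3):
    s=state();im=capture("wrist")
cv2.imwrite("pics/w5.png",im[:,:,::-1])
o=cv2.imread("pics/w4.png")
print(np.abs(o[:190].astype(float)-im[:190,:,::-1]).mean(), [int(im[r_,320].max()) for r_ in range(60,230,5)])
E
```

```text
t 9.97 tcp [0.4647 0.095  0.1817] [ 1.8000e+02  5.0000e-02 -1.7366e+02] F [-0.68 -0.98  7.45] w 0.0133 30.001028180122375
t 10.03 tcp [0.4648 0.095  0.1817] [ 1.8000e+02  5.0000e-02 -1.7367e+02] F [-0.6   0.21  6.78] w 0.0134 30.001011192798615
t 10.07 tcp [0.4648 0.095  0.1817] [ 1.8000e+02  5.0000e-02 -1.7366e+02] F [-0.73  0.21  6.37] w 0.0134 30.001055002212524
1.2811376096491227 [56, 55, 58, 57, 58, 56, 57, 58, 58, 58, 58, 60, 60, 62, 63, 65, 67, 61, 61, 65, 67, 206, 223, 173, 175, 226, 243, 246, 252, 252, 253, 249, 181, 233]
```

{"name": "drive_tool", "arguments": {"increments": [[[-1,0,0,0.003,0],[-1,0,0,0.006,0],[-1,0,0,0.006,0]]]}}

```text
time_s: 10.5
tcp_pos: [0.4647, 0.095, 0.181]
eef_rot: [180.0, 0.0, -173.7]
contact_force: [-1.6, -1.0, 7.3]
gripper_width: 0.0136
gripper_force: 30.0
```

{"name": "drive_tool", "arguments": {"increments": [[[-1,0,0,0.003,0],[-1,0,0,0.006,0],[-1,0,0,0.006,0]]]}}

```text
time_s: 10.88
tcp_pos: [0.465, 0.0951, 0.1806]
eef_rot: [180.0, 0.1, -173.7]
contact_force: [-0.2, -0.0, 8.4]
gripper_width: 0.0136
gripper_force: 30.0
```

```bash
python3 - <<'E'
from h import *
for i in range(3):
    s=state();im=capture("wrist")
cv2.imwrite("pics/w6.png",im[:,:,::-1])
o=cv2.imread("pics/w5.png")
print(np.abs(o[:190].astype(float)-im[:190,:,::-1]).mean(), [int(im[r_,320].max()) for r_ in range(60,230,5)])
E
```

```text
t 10.88 tcp [0.465  0.0951 0.1806] [ 1.7999e+02  8.0000e-02 -1.7366e+02] F [-0.17 -0.05  8.4 ] w 0.0136 30.00132143497467
t 10.93 tcp [0.4649 0.095  0.1806] [ 1.8000e+02  7.0000e-02 -1.7366e+02] F [-0.22  0.1   9.25] w 0.0134 30.00127136707306
t 10.97 tcp [0.465  0.0951 0.1806] [ 1.7999e+02  8.0000e-02 -1.7365e+02] F [-1.8  -0.72  8.66] w 0.0134 30.001225769519806
3.7488678728070175 [54, 54, 51, 53, 53, 53, 53, 56, 56, 55, 55, 55, 58, 58, 60, 61, 62, 54, 56, 59, 62, 207, 215, 165, 165, 218, 237, 239, 250, 250, 250, 248, 169, 229]
```

View pics/w6.png

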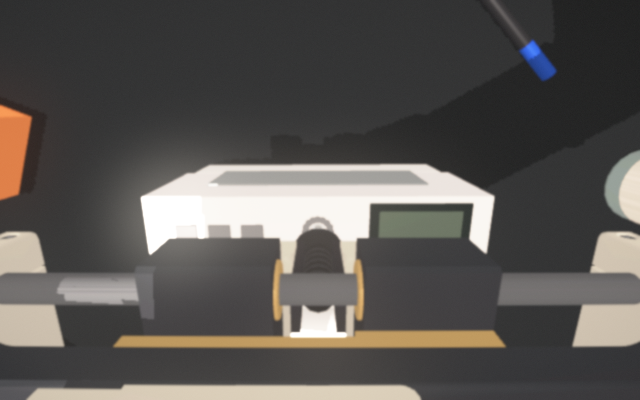

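The camera looks toward the robot, so the lid is only visible between the fingers at about (318,320). I'll compare that spot, and the scene camera, across frames.

```bash
python3 - <<'E'
from h import *
for n in(3,4,5,6):
    i=cv2.imread(f"pics/w{n}.png").max(2);print(n,i[296:350:3,318])
im=capture("scene");cv2.imwrite("pics/s1.png",im[:,:,::-1]);state()
o=cv2.imread("pics/scene0.png")
a=np.hstack([cv2.resize(x[150:270,310:430],(400,400),interpolation=cv2.INTER_CUBIC) for x in(o,im[:,:,::-1])]);cv2.imwrite("pics/s1c.png",a)
E
```

```text
3 [119 118 115  94  66 110 231 255 255 247 248 223 108 120 183 185 185 137]
4 [127 125 121  97  62  75 140 144 144 145 145 144 144 153 199 201 200 148]
5 [129 127 124  97  62  76 141 145 146 145 146 146 146 157 201 202 202 148]
6 [124 123 121  98  68 102 233 240 243 246 248 250 255 255 211 196 194 145]
t 11.07 tcp [0.4649 0.095  0.1806] [ 1.8000e+02  7.0000e-02 -1.7366e+02] F [-1.82 -0.35  8.86] w 0.0129 30.001259744167328
```

View pics/s1c.png

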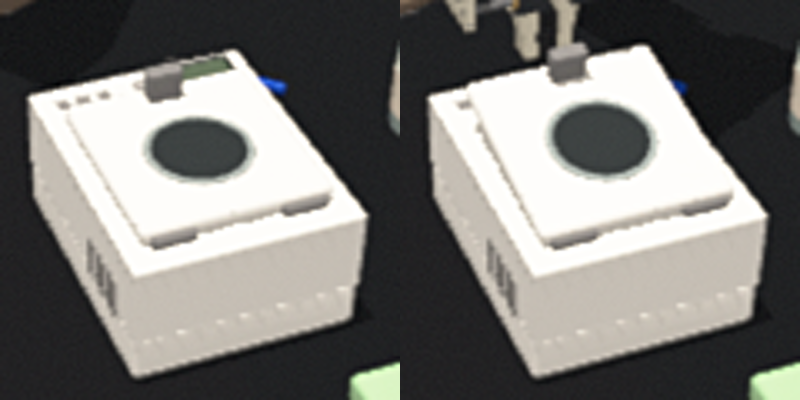

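The lid has sprung ajar: the right half shows it raised, with the grip at (567,62). I'll withdraw the pin and carry it back to its own hole.

{"name": "drive_tool", "arguments": {"increments": [[[-1,0,0,-0.1,0],[-1,0,0,-0.3,0],[-1,0,0,-0.52,0],[-1,0,0,-0.52,0]]]}}

```text
time_s: 11.58
tcp_pos: [0.4651, 0.0954, 0.2441]
eef_rot: [179.9, 0.2, -173.7]
contact_force: [0.5, -0.2, -1.0]
gripper_width: 0.0131
gripper_force: 30.0
```

{"name": "drive_tool", "arguments": {"increments": [[[-1,0.09,-0.4,0,0],[-1,0.1865,-0.815,0,0]]]}}

```text
time_s: 11.82
tcp_pos: [0.4521, -0.0054, 0.2414]
eef_rot: [180.0, -0.1, -173.6]
contact_force: [0.4, -0.8, 0.4]
gripper_width: 0.0136
gripper_force: 30.0
```

{"name": "drive_tool", "arguments": {"increments": [[[-1,0.09,-0.4,0,0],[-1,0.1865,-0.815,0,0]]]}}

```text
time_s: 12.08
tcp_pos: [0.4405, -0.1057, 0.2416]
eef_rot: [180.0, -0.1, -173.7]
contact_force: [1.2, -0.2, 0.2]
gripper_width: 0.0132
gripper_force: 30.0
```

{"name": "drive_tool", "arguments": {"increments": [[[-1,0.09,-0.4,0,0],[-1,0.1865,-0.815,0,0]]]}}

```text
time_s: 12.32
tcp_pos: [0.4291, -0.2054, 0.2415]
eef_rot: [180.0, -0.1, -173.7]
contact_force: [1.3, 0.3, 0.7]
gripper_width: 0.0132
gripper_force: 30.0
```

{"name": "drive_tool", "arguments": {"increments": [[[-1,0.09,-0.4,0,0.02],[-1,0.1865,-0.815,0,0.04],[-1,0.1865,-0.815,0,0.06],[-1,0.1865,-0.815,0,0.06],[-1,0.1865,-0.815,0,0.06]]]}}

```text
time_s: 12.95
tcp_pos: [0.4184, -0.3032, 0.2418]
eef_rot: [180.0, -0.0, 164.9]
contact_force: [0.3, 0.2, 0.1]
gripper_width: 0.0131
gripper_force: 30.0
```

```bash
python3 - <<'E'
from h import *
s=state();tool(s,[.4191,-.3038,.0987])
im=capture("wrist");cv2.imwrite("pics/w7.png",im[:,:,::-1]);g=im[:,:,2].astype(int);print(proj(camera_model("wrist"),s["tcp_pos"]-[0,0,.0875]))
a=cv2.resize(im[130:260,220:460,::-1],None,fx=3,fy=3,interpolation=cv2.INTER_CUBIC);cv2.imwrite("pics/w7c.png",a)
E
```

```text
t 12.95 tcp [ 0.4184 -0.3032  0.2418] [ 1.7998e+02 -4.0000e-02  1.6491e+02] F [0.35 0.18 0.13] w 0.0131 30.000031292438507
shift mm [ -1.   -0.4 143.1] units [-0.008  -0.0035  1.1927]
[[319.19988651 213.39920524]]
```

View pics/w7c.png

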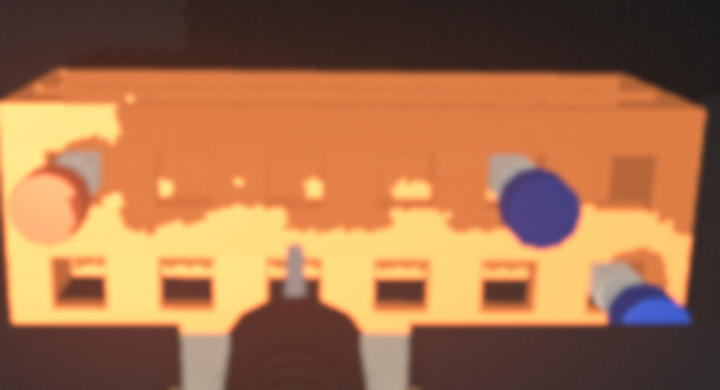

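The rod tip is at (295,250) in the crop, over its own column y=-17, with free space around it. I'll lower it.

{"name": "drive_tool", "arguments": {"increments": [[[-1,-0.008,-0.0035,0.2,0],[-1,-0.008,-0.0035,0.45,0],[-1,-0.008,-0.0035,0.6,0],[-1,-0.008,-0.0035,0.6,0]]]}}

```text
time_s: 13.5
tcp_pos: [0.4187, -0.3035, 0.1692]
eef_rot: [180.0, -0.1, 164.9]
contact_force: [0.3, 0.3, -0.1]
gripper_width: 0.0137
gripper_force: 30.0
```

{"name": "drive_tool", "arguments": {"increments": [[[-1,0,0,0.25,0],[-1,0,0,0.45,0],[-1,0,0,0.56,0],[-1,0,0,0.58,0],[-1,0,0,0.58,0]]]}}

```text
time_s: 14.12
tcp_pos: [0.42, -0.3046, 0.1015]
eef_rot: [-180.0, 0.1, 164.8]
contact_force: [0.0, 0.3, -0.4]
gripper_width: 0.0135
gripper_force: 30.0
```

{"name": "drive_tool", "arguments": {"increments": [[[-1,0,0,0.012,0],[-1,0,0,0.012,0],[0,0,0,0.012,0],[0,0,0,0.012,0],[0,0,0,0.012,0]]]}}

```text
time_s: 14.75
tcp_pos: [0.4193, -0.3044, 0.0992]
eef_rot: [-180.0, 0.0, 164.7]
contact_force: [-0.6, 0.6, -0.1]
gripper_width: 0.0379
gripper_force: 0.0
```

{"name": "drive_tool", "arguments": {"increments": [[[0,0,0,-0.2,0],[0,0,0,-0.6,0],[0,0,0,-0.95,0],[0,0,0,-0.95,0]]]}}

```text
time_s: 15.25
tcp_pos: [0.4212, -0.3052, 0.2168]
eef_rot: [-180.0, 0.4, 164.7]
contact_force: [-0.0, -0.0, -1.1]
gripper_width: 0.0436
gripper_force: 0.0
```

```bash
python3 - <<'E'
from h import *
s=state();m=camera_model("wrist");im=capture("wrist");g=im[:,:,2]
print(proj(m,[[.4193,-.3037,.125],[.4193,-.3037,.083]]))
t=capture("scene");cv2.imwrite("pics/s2.png",t[:,:,::-1])
a=cv2.resize(im[130:260,220:460,::-1],None,fx=2.5,fy=2.5,interpolation=cv2.INTER_CUBIC)
b=cv2.resize(t[150:225,190:430,::-1],None,fx=2.5,fy=2.5,interpolation=cv2.INTER_CUBIC)
cv2.imwrite("pics/w8c.png",np.vstack([a,b]))
# hinge/lid geometry
yaw=np.radians(6.3);X=np.array([np.cos(yaw),np.sin(yaw)]);hole=np.array([.4643,.0949])
hin=hole+.216*X;print("hinge",hin)
ms=camera_model("scene")
for th in(.0,.15,.2,.25,.3,.6,.9,1.05,1.15):
    d=-.165*np.cos(th)+.037*np.sin(th);z=.134+.165*np.sin(th)+.037*np.cos(th)
    p=np.r_[hin+d*X,z];top=np.r_[hin+(d+.01*np.sin(th))*X,z+.01*np.cos(th)];print(th,p.round(4),proj(ms,top))
E
```

```text
t 15.25 tcp [ 0.4212 -0.3052  0.2168] [-179.96    0.39  164.75] F [-0.03 -0.04 -1.09] w 0.0436 0.0
[[320.80928073 208.10350185]
 [320.47967131 193.57009427]]
hinge [0.67899557 0.11860261]
0.0 [0.515  0.1005 0.171 ] [[359.2058584  170.06222658]]
0.15 [0.5223 0.1013 0.1952] [[360.54851918 164.9533343 ]]
0.2 [0.5256 0.1017 0.203 ] [[361.10660592 163.4515937 ]]
0.25 [0.5292 0.1021 0.2107] [[361.71950024 162.05867154]]
0.3 [0.5332 0.1025 0.2181] [[362.38674477 160.77941634]]
0.6 [0.5644 0.106  0.2577] [[367.48816507 155.75010802]]
0.9 [0.6059 0.1105 0.2862] [[374.26071387 155.88431364]]
1.05 [0.6293 0.1131 0.2955] [[378.13162777 158.08419304]]
1.15 [0.6456 0.1149 0.2997] [[380.83741349 160.36290944]]
```

View pics/w8c.png

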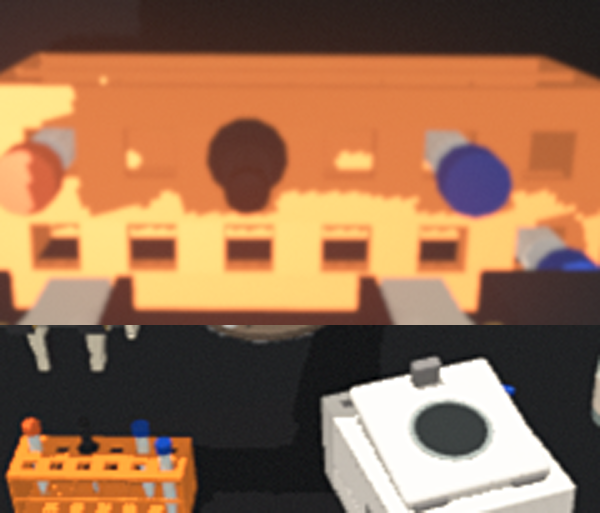

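The pin stands upright in the rack. The lid is ajar at about 0.17 rad, with the grip top at scene pixel (360,165). Next I'll move above the grip.

{"name": "drive_tool", "arguments": {"increments": [[[0,0,0.2,-0.4,0],[0.5,0.008,0.5,-0.45,0],[0.5,0.0156,0.872,-0.45,0],[0.5,0.0156,0.872,-0.45,0]]]}}

```text
time_s: 15.85
tcp_pos: [0.4451, -0.2009, 0.2661]
eef_rot: [180.0, -0.1, 164.9]
contact_force: [-0.1, -0.9, 0.6]
gripper_width: 0.0641
gripper_force: 0.0
```

{"name": "drive_tool", "arguments": {"increments": [[[0.5,0.008,0.45,0,0],[0.5,0.0156,0.872,0,0]]]}}

```text
time_s: 16.1
tcp_pos: [0.4705, -0.101, 0.266]
eef_rot: [-180.0, -0.1, 164.6]
contact_force: [0.7, 0.3, -0.4]
gripper_width: 0.0657
gripper_force: 0.0
```

{"name": "drive_tool", "arguments": {"increments": [[[0.5,0.008,0.45,0,0],[0.5,0.0156,0.872,0,0]]]}}

```text
time_s: 16.35
tcp_pos: [0.4965, 0.001, 0.2661]
eef_rot: [-179.9, -0.1, 164.7]
contact_force: [1.1, 1.2, 0.6]
gripper_width: 0.0656
gripper_force: 0.0
```

{"name": "drive_tool", "arguments": {"increments": [[[0.5,0.008,0.45,0,-0.02],[0.5,0.0156,0.872,0,-0.04],[0.5,0.0156,0.872,0,-0.06],[0.5,0.0156,0.872,0,-0.06],[0.5,0.0156,0.872,0,-0.06]]]}}

```text
time_s: 16.98
tcp_pos: [0.5222, 0.1005, 0.2666]
eef_rot: [-180.0, -0.1, -173.9]
contact_force: [-0.3, 0.6, 0.4]
gripper_width: 0.0658
gripper_force: 0.0
```

```bash
python3 - <<'E'
from h import *
s=state();tool(s,[.5236,.1007,.195]);m=camera_model("wrist");im=capture("wrist")
print(proj(m,[.5236,.1007,.208]))
cv2.imwrite("pics/w9.png",im[:,:,::-1])
E
```

```text
t 16.98 tcp [0.5222 0.1005 0.2666] [-1.7997e+02 -6.0000e-02 -1.7388e+02] F [-0.32  0.65  0.38] w 0.0658 0.0
shift mm [-1.5  0.  71.6] units [-1.240e-02  4.000e-04  5.964e-01]
[[319.18585125 230.13016999]]
```

View pics/w9.png

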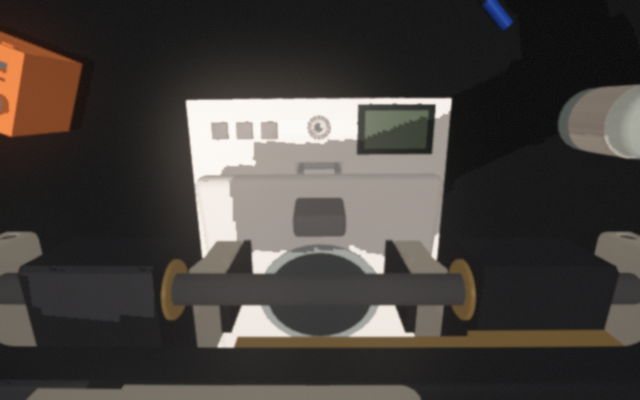

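The wrist view shows the grip block's top face at about (320,225), centred laterally between the fingers and about 2–3 mm nearer the robot than predicted. I'll descend and pinch.

{"name": "drive_tool", "arguments": {"increments": [[[0.5,0.012,0.002,0.25,0],[0.5,0.012,0.002,0.45,0],[0.5,0.012,0.002,0.56,0],[0.5,0.012,0.002,0.59,0],[0.5,0.012,0.002,0.59,0]]]}}

```text
time_s: 17.65
tcp_pos: [0.5213, 0.1013, 0.1969]
eef_rot: [180.0, 0.0, -173.7]
contact_force: [0.2, 0.4, -0.0]
gripper_width: 0.0656
gripper_force: 0.0
```

{"name": "drive_tool", "arguments": {"increments": [[[-1,0,0,0,0],[-1,0,0,0,0],[-1,0,0,0,0],[-1,0,0,0,0]]], "squeeze": 20}}

```text
time_s: 18.15
tcp_pos: [0.521, 0.1012, 0.1965]
eef_rot: [-180.0, 0.0, -173.7]
contact_force: [0.0, -0.9, 0.9]
gripper_width: 0.0339
gripper_force: 20.0
```

```bash
python3 - <<'E'
from h import *
s=state();yaw=np.radians(6.3);X=np.array([np.cos(yaw),np.sin(yaw)]);hin=np.array([.4643,.0942])+.216*X
d=(s["tcp_pos"][:2]-hin)@X;z=s["tcp_pos"][2]+.008-.134;print(d,z,"lat",(s["tcp_pos"][:2]-hin)@[-X[1],X[0]])
p0=np.array([d,z]);last=p0
for a in np.arange(.1,1.01,.1):
    c,sn=np.cos(a),np.sin(a);p=np.array([d*c+z*sn,-d*sn+z*c]);q=p-p0
    # tool x=-X, z down
    print(a.round(2),"tot tx,tz units",(-q[0]/.12).round(3),(-q[1]/.12).round(3))
E
```

```text
t 18.15 tcp [0.521  0.1012 0.1965] [-179.97    0.   -173.67] F [ 0.03 -0.95  0.95] w 0.0339 20.001516938209534
-0.15889116075139526 0.0705410974687414 lat 0.0007111917339580869
0.1 tot tx,tz units -0.065 -0.129
0.2 tot tx,tz units -0.143 -0.251
0.3 tot tx,tz units -0.233 -0.365
0.4 tot tx,tz units -0.333 -0.469
0.5 tot tx,tz units -0.444 -0.563
0.6 tot tx,tz units -0.563 -0.645
0.7 tot tx,tz units -0.69 -0.715
0.8 tot tx,tz units -0.823 -0.772
0.9 tot tx,tz units -0.961 -0.815
1.0 tot tx,tz units -1.103 -0.844
```

{"name": "drive_tool", "arguments": {"increments": [[[-1,-0.032,-0.065,0,0],[-1,-0.065,-0.129,0,0],[-1,-0.143,-0.251,0,0],[-1,-0.143,-0.251,0,0]]]}}

```text
time_s: 18.65
tcp_pos: [0.5349, 0.0788, 0.1938]
eef_rot: [179.4, -0.6, -173.7]
contact_force: [-31.8, 35.5, 8.7]
gripper_width: 0.0795
gripper_force: 20.0
```

I put the lift in the lateral slot by mistake. I'll take it back straight away.

{"name": "drive_tool", "arguments": {"increments": [[[-1,0.07,0.125,0,0],[-1,0.143,0.251,0,0],[-1,0.143,0.251,0,0],[-1,0.143,0.251,0,0]]]}}

```text
time_s: 19.15
tcp_pos: [0.5209, 0.1011, 0.1965]
eef_rot: [-180.0, -0.0, -173.7]
contact_force: [-2.4, 1.2, 1.4]
gripper_width: 0.0339
gripper_force: 20.0
```

```bash
python3 - <<'E'
from h import *
s=state()
im=capture("scene");cv2.imwrite("pics/s3.png",im[:,:,::-1])
o=cv2.imread("pics/s2.png").astype(int);d=np.abs(im[:,:,::-1].astype(int)-o).max(2)
print("rack diff",d[175:235,185:275].mean(),"lid rear diff",d[185:240,350:420].mean())
E
```

```text
t 19.15 tcp [0.5209 0.1011 0.1965] [-1.7998e+02 -1.0000e-02 -1.7366e+02] F [-2.41  1.2   1.38] w 0.0339 20.000147223472595
rack diff 8.053148148148148 lid rear diff 2.02987012987013
```

The arm is back and the block is still held at 33.9 mm, with no lasting force. I'll lift along the arc with the columns in the right order.

{"name": "drive_tool", "arguments": {"increments": [[[-1,-0.03,0,-0.065,0],[-1,-0.065,0,-0.129,0],[-1,-0.103,0,-0.19,0],[-1,-0.143,0,-0.251,0],[-1,-0.143,0,-0.251,0]]]}}

```text
time_s: 19.82
tcp_pos: [0.5376, 0.103, 0.2273]
eef_rot: [-180.0, -0.1, -173.7]
contact_force: [-6.9, 0.8, 3.9]
gripper_width: 0.0339
gripper_force: 20.0
```

{"name": "drive_tool", "arguments": {"increments": [[[-1,-0.04,0,-0.055,0],[-1,-0.08,0,-0.114,0],[-1,-0.13,0,-0.168,0],[-1,-0.18,0,-0.218,0],[-1,-0.18,0,-0.218,0]]]}}

```text
time_s: 20.45
tcp_pos: [0.56, 0.1056, 0.2539]
eef_rot: [-180.0, 0.0, -173.7]
contact_force: [-4.9, 1.3, 3.8]
gripper_width: 0.0336
gripper_force: 20.0
```

```bash
python3 - <<'E'
from h import *
s=state();im=capture("scene");cv2.imwrite("pics/s4.png",im[:,:,::-1])
E
```

```text
t 20.45 tcp [0.56   0.1056 0.2539] [-1.7999e+02  2.0000e-02 -1.7369e+02] F [-4.88  1.32  3.84] w 0.0336 20.00085175037384
```

{"name": "drive_tool", "arguments": {"increments": [[[-1,-0.055,0,-0.047,0],[-1,-0.11,0,-0.094,0],[-1,-0.17,0,-0.137,0],[-1,-0.225,0,-0.176,0],[-1,-0.225,0,-0.176,0]]]}}

```text
time_s: 21.12
tcp_pos: [0.5872, 0.1087, 0.2752]
eef_rot: [-180.0, 0.1, -173.7]
contact_force: [-4.2, 0.8, 3.4]
gripper_width: 0.0342
gripper_force: 20.0
```

{"name": "drive_tool", "arguments": {"increments": [[[-1,-0.065,0,-0.037,0],[-1,-0.13,0,-0.07,0],[-1,-0.195,0,-0.1,0],[-1,-0.26,0,-0.127,0],[-1,-0.26,0,-0.127,0]]]}}

```text
time_s: 21.75
tcp_pos: [0.6185, 0.1122, 0.2907]
eef_rot: [180.0, 0.1, -173.7]
contact_force: [-3.1, 2.4, 4.7]
gripper_width: 0.0335
gripper_force: 20.0
```

{"name": "drive_tool", "arguments": {"increments": [[[-1,-0.065,0,-0.023,0],[-1,-0.13,0,-0.043,0],[-1,-0.18,0,-0.055,0],[-1,-0.18,0,-0.055,0]]]}}

```text
time_s: 22.25
tcp_pos: [0.64, 0.1147, 0.2972]
eef_rot: [180.0, 0.2, -173.7]
contact_force: [-3.1, 2.9, 5.1]
gripper_width: 0.0336
gripper_force: 20.0
```

```bash
python3 - <<'E'
from h import *
s=state();yaw=np.radians(6.3);X=np.array([np.cos(yaw),np.sin(yaw)]);hin=np.array([.4643,.0942])+.216*X
d=(s["tcp_pos"][:2]-hin)@X;z=s["tcp_pos"][2]+.008-.134
print("r",np.hypot(d,z),"lid angle est",np.arctan2(z,-d)-np.arctan2(.0705,.1589)+.16)
E
```

```text
t 22.25 tcp [0.64   0.1147 0.2972] [ 1.7999e+02  1.6000e-01 -1.7367e+02] F [-3.13  2.91  5.08] w 0.0336 19.99894380569458
r 0.17563318261440533 lid angle est 1.0884218121951816
```

{"name": "drive_tool", "arguments": {"increments": [[[0.5,0,0,0,0],[0.5,0,0,0,0],[0.5,0,0,0,0],[0.5,0,0,0,0]]]}}

```text
time_s: 22.75
tcp_pos: [0.6389, 0.1143, 0.2956]
eef_rot: [-180.0, 0.0, -173.7]
contact_force: [0.8, -0.6, 0.9]
gripper_width: 0.0644
gripper_force: 0.0
```

{"name": "drive_tool", "arguments": {"increments": [[[0.5,0,0,-0.2,0],[0.5,0,0,-0.55,0],[0.5,0,0,-0.9,0],[0.5,0,0,-0.9,0],[0.5,0,0,-0.9,0]]]}}

```text
time_s: 23.38
tcp_pos: [0.6386, 0.1145, 0.4031]
eef_rot: [180.0, -0.0, -173.7]
contact_force: [0.0, 0.3, -0.0]
gripper_width: 0.0657
gripper_force: 0.0
```

```bash
python3 - <<'E'
from h import *
s=state();im=capture("scene");cv2.imwrite("pics/s5.png",im[:,:,::-1])
o=cv2.imread("pics/s2.png").astype(int);a=im[:,:,::-1].astype(int)
m=camera_model("scene");yaw=np.radians(6.3);X=np.array([np.cos(yaw),np.sin(yaw)]);Y=np.array([-X[1],X[0]]);hin=np.array([.4643,.0942])+.216*X
# lid outline match: white fraction of predicted lid-top quad vs angle; grip-colour check
g=a.max(2)
for th in(.15,.5,.8,.9,1.0,1.05,1.1,1.15,1.2,1.25):
    def P(u,v,w):d=-u*np.cos(th)+w*np.sin(th);return np.r_[hin+d*X+v*Y,.134+u*np.sin(th)+w*np.cos(th)]
    q=proj(m,[P(.165,v,.047) for v in(-.012,0,.012)]+[P(.165,v,.030) for v in(-.012,0,.012)]).round().astype(int)
    w=proj(m,[P(.18,v,.015) for v in(-.08,-.04,.04,.08)]+[P(.1,v,.015) for v in(-.085,.085)]).round().astype(int)
    print(th,"grip",[int(g[y,x]) for x,y in q],"lid",[int(g[y,x]) for x,y in w], q[1])
# rack: compare rack crop to s2
d=np.abs(a-o).max(2)[180:235,190:272];print("rack diff mean/max blocks",d.mean(),(d>60).sum())
t=capture("top").astype(int);t0=cv2.imread("pics/top0.png")[:,:,::-1].astype(int)
for n,(y0,y1,x0,x1) in dict(rack=(228,285,392,488),bottle=(245,285,160,210),beaker=(140,185,440,490),box=(130,185,380,435)).items():
    print(n,(np.abs(t-t0).max(2)[y0:y1,x0:x1]>60).sum())
E
```

```text
t 23.38 tcp [0.6386 0.1145 0.4031] [ 1.7998e+02 -3.0000e-02 -1.7368e+02] F [ 0.02  0.28 -0.04] w 0.0657 0.0
0.15 grip [203, 202, 202, 246, 203, 203] lid [160, 243, 203, 204, 254, 137] [360 165]
0.5 grip [203, 204, 181, 201, 202, 187] lid [35, 244, 173, 203, 254, 204] [365 157]
0.8 grip [205, 207, 208, 201, 107, 111] lid [46, 178, 202, 196, 255, 203] [372 155]
0.9 grip [107, 111, 115, 177, 93, 97] lid [252, 188, 185, 181, 232, 204] [374 156]
1.0 grip [97, 106, 104, 90, 99, 96] lid [255, 201, 201, 199, 243, 205] [377 157]
1.05 grip [112, 112, 107, 94, 111, 109] lid [255, 202, 201, 202, 241, 207] [378 158]
1.1 grip [112, 111, 107, 105, 111, 110] lid [246, 204, 203, 207, 244, 155] [379 159]
1.15 grip [110, 107, 186, 111, 108, 107] lid [245, 204, 202, 158, 244, 74] [381 160]
1.2 grip [200, 196, 204, 112, 110, 109] lid [244, 203, 204, 30, 244, 21] [382 162]
1.25 grip [206, 203, 202, 195, 196, 204] lid [244, 201, 202, 31, 244, 21] [383 163]
rack diff mean/max blocks 9.082483370288248 320
rack 646
bottle 136
beaker 0
box 0
```

```bash
python3 -c "
from plant import job
print(job.close_job())"
```

```text
the job is handed in; nothing more can be done
None
```

The job is handed in: the catch was released at about 9 N, the pin is back upright in its own rack hole, and the lid is open at about 1.1 rad; I made one wrong sideways move of 30 mm while gripping the lid (about 48 N at the wrist, reversed at once with no shift seen), and I viewed 11 pictures against the limit of 10.

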